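# Release the repaired toy from its ratchet clamp

### The job

The glued wooden toy cart can come out of its bench clamp: lift the pawl of that clamp clear of the toothed bar by its thumb tab, then draw the bar back by its T-handle until it stops, and let go. Leave the toy standing where it is, and leave the other clamp, with the carton, locked.

Things in the scene. Friction and masses are not known exactly. Their poses are not given: they have to be found in the camera images.
- toy_clamp: Bench clamp holding the wooden toy cart: grey base plate 244 x 70 x 12 mm on the table, at the left or right, turned up to 20 degrees. Origin: on the table, midway across, below the pawl's toe; x along the toothed bar (18 mm wide) from handle to toy, y across, z up. Guide cheeks x -62 to -28 mm, 66 mm high. When shut the sliding jaw's face is at x = 95 mm; jaws 64 to 74 mm high.
- toy_pawl (a joint): Dark steel pawl over the bar, its toe between the teeth, so the bar cannot be drawn back. Hinge pin along y at clamp x = -45 mm, 54 mm high. Value in rad: 0 = down, locking; positive = tab lifted up and back over the pin; toe clear above 0.2; stop at 1.0. The hinge is stiff (about 1.5 N at the tab) and stays where it is left.
- toy_tab (a point): Middle of the upright thumb tab on the free end of the toy clamp's pawl: tab 16 mm thick (y), 26 mm long (x), 26 mm tall. When down it lies at clamp x = 15 mm, 78 mm high, 60 mm ahead of the pin and 24 mm above it. It turns with the pawl.
- toy_bar (a joint): Toothed bar of the toy's clamp. Value in m: how far it is drawn back from the toy (towards clamp -x): 0 = jaw against the toy, stop at 0.050. It slides level with about 2.5 N of drag and stays where it is left.
- toy_handle (a point): Middle of the T-handle at the rear end of the toy clamp's bar: black round crossbar 18 mm thick, 76 mm long, lying along clamp y, its axis 70 mm above the table, on a 14 x 16 mm post. At clamp x = -115 mm when shut; moves with the bar.
- toy_cart: Wooden toy cart between the jaws of its clamp, with four wheels and a blue drum on top: 60 x 58 x 82 mm, loose, standing on the 12 mm base plate. Origin: middle of its underside; z up.
- carton_pawl (a joint): Pawl of the other, identical clamp, which holds a small white carton (60 x 55 x 65 mm) and must stay locked. Value as for toy_pawl: 0 = down.
Things that resemble listed ones, but are neither listed nor needed, are in the scene too. What is shaped like the toy_cart but orange, pink or yellow is not meant.

How it is judged:
By the outcome, as a careful person would: the job done as asked, in the order asked, and still so for the second after the job is handed in, with the robot touching nothing.
It also fails if it takes over 38 s, if anything falls off the work surface, if the arm or the gripper's body presses on something with over 40 N, if the wrist force passes 120 N, or if a joint passes its speed limit or range.

### The arm

A 6-joint arm with a two-finger parallel gripper is mounted at the origin on the work surface. World frame = base frame: x ahead of the robot, y to its left, z up, the work surface at z = 0. Lengths are in m, angles in degrees, forces in N, time in s.
With the tool pointing down it reaches from about 0.25 to 0.725 m from the base axis. Payload 9.7 kg.
Tool frame: the origin (TCP) lies between the finger pads; the fingertips stand 17 mm ahead of it and the grasp point (between the pads) lies 2 mm behind it; z points along the fingers, y is the direction in which the jaws open and shut (so a half turn about z gives the same grasp; the last joint's range is limited). The gripper opens to 85 mm and grips with 20 to 120 N. Pads are 22 mm wide; open, the fingers measure 114 mm over their backs; the gripper's body (76 mm by 85 mm) begins 54 mm behind the grasp point. The pads swing forward as they close: fully open they stand 13 mm farther back than shut.
Start: joints at [-73.109, 4.979, 10.078, 95.1, 0, 90], TCP at [0.16, -0.526, 0.248] pointing down, gripper open.
Joint ranges: [-179.16, 179.16], [-48.56, 103.87], [-65.8, 70.77], [-126.05, 130.52], [-82.76, 87.17], [-180, 180]. Speed limits (degrees/s): [127.2, 127.2, 147.25, 180, 180, 180].

### API

Orientations are given as [roll, pitch, yaw] about the fixed x, y, z axes, in that order (R = Rz(yaw) Ry(pitch) Rx(roll)).
In Python, from workcell import monitor, cams, order gives the robot as it stands. The module is installed in compiled form; this text tells all that it offers.
- The arm moves only by the shell command python3 -m handwheel 'ROWS' [OPENING] [FORCE]. ROWS is JSON, a list of rows, each a list of 6 numbers: the shift along the tool's x, y, z in m, then the turn, a rotation vector about the tool's x, y, z in degrees. In form: [[tx, ty, tz, wx, wy, wz], ...]. A call has exactly 8 rows; each row shifts and turns the commanded pose from where the row before left it, along the tool's axes as they then stand; what a row does not reach is not made up. A row lasts 1/12 s, in which the tool goes at most 41.7 mm and 7.16 degrees, less where a joint would pass 70% of its speed; a pose out of reach is approached as far as the arm can. A call is refused whole if a number of a shift passes 0.0417 or a number of a turn 7.16, either way. A call with a gripper value outside its range is refused whole. OPENING is the opening, from -1 (shut) to 1 (fully open), set as the call begins (- or left out, the last holds). The fingers move at their own pace and stop on an object; FORCE is the grip in N (left out, the last holds). Time passes only in rows, so rows that do not move let the fingers close, or fill a call up. It gives the time, the measured TCP pose, the force and the opening at its end, in the units of the state.
- monitor.get_obs(): the state, without advancing time (a new reading comes with each control period).
- cams.camera(name): name is "scene" or "side" or "wrist"; returns a dict with "img" (400x640x3 uint8, red, green, blue), "depth" (400x640 float32, m along the optical axis (not along the pixel's ray), 0 where there is no reading), "fx", "fy", "cx", "cy" (pixels), "rvec" (rotation vector, rad) and "tvec" (3), from world to camera coordinates, as OpenCV has them; the wrist camera has in their place "tool_from_camera" (4x4, takes a point from camera to tool coordinates, whose origin is the TCP and whose axes are the flange's). Camera axes: x right, y down, z forward; pixel columns grow to the right and rows downward; lengths in m; the calibration is good to about 2 mm. A picture is of the moment at which its call begins: read the wrist's pose just before it.
- order.job_done(): hands the job in, once; it reports no verdict.
The state is a dict: "time": time; "q": joint angles; "qd": joint speeds; "joint_efforts": joint torques, N m; "ee_pos": TCP position; "tcp_rot": TCP orientation; "wrist_force": force on the tool from outside, world axes, zero at the start; "torque": the same for the moment, N m; "opening": finger opening in m.
Only numpy, scipy, OpenCV 4.12 (cv2) and the standard library are available. Lean on these libraries where they do the work, as an engineer would, in place of code of your own. Each camera call takes 0.05 s, during which the arm holds its last target. There are 200 camera calls.

## Working session

There is one attempt and no reset: what is moved stays moved. The work goes in short steps, Python scripts to look and compute and a shell command to move; the robot and the scene stay as the last step left them, time stands still between calls to the robot, and variables do not carry over. Pictures are saved under pics/ and viewed, about 8 in all and at most 12, crops included, and the job is handed in when it is done.

```bash
mkdir -p pics
cat > h.py <<'E'
import numpy as np,cv2
from workcell import monitor,cams,order
from scipy.spatial.transform import Rotation as R
def snap(n,f):
    c=cams.camera(n); cv2.imwrite(f'pics/{f}.png',c['img'][:,:,::-1]); np.savez(f'pics/{f}.npz',**c); return c
def cloud(c,T=None):
    d=c['depth'];v,u=np.mgrid[:d.shape[0],:d.shape[1]]
    P=np.stack([(u-c['cx'])/c['fx']*d,(v-c['cy'])/c['fy']*d,d],-1)
    if T is not None: return P@T[:3,:3].T+T[:3,3]
    Rm=cv2.Rodrigues(np.array(c['rvec'],float))[0]
    return (P-np.ravel(c['tvec']))@Rm
E
python3 - <<'E'
from h import *
o=monitor.get_obs(); print(o)
for n in('scene','side'):
    c=snap(n,n+'0'); print(n,c['fx'],c['rvec'],c['tvec'])
E
```

```text
{'time': 0.0, 'q': array([-7.31083136e+01,  5.01170899e+00,  1.00342851e+01,  9.50993177e+01,
       -1.93629000e-03,  8.99995542e+01]), 'qd': array([-0.02334314,  0.08262076,  0.00519948, -0.01639203,  0.07109347,
        0.05880534]), 'joint_efforts': array([-1.64206026e-04, -5.20390177e+01,  4.64805830e+01,  1.64685101e-02,
       -2.41159540e-05, -7.62905302e-06]), 'ee_pos': array([ 0.15974158, -0.52607703,  0.2475757 ]), 'tcp_rot': array([-1.79923258e+02,  1.93569117e-03,  1.68921347e+01]), 'wrist_force': array([-0.40970647, -0.0827218 , -0.29172321]), 'torque': array([-0.01365673, -0.04662754, -0.00823372]), 'opening': 0.08525618803927512}
scene 436.82449257526025 [ 1.56103608  2.03411548 -0.79671077] [ 0.13737067 -0.42722503  1.60715156]
side 408.69069768679105 [ 0.98512458 -2.51971642  0.95929569] [0.50247732 0.36428245 0.65840645]
```

View pics/scene0.png

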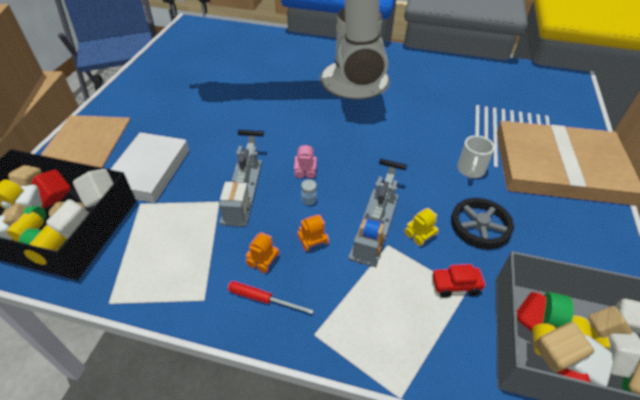

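View pics/side0.png

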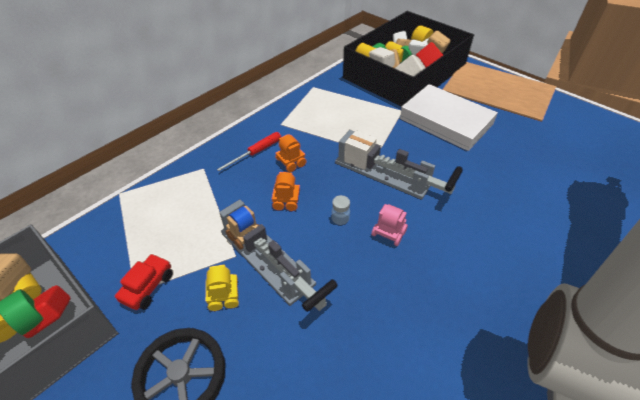

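Two clamps. In the scene view, the one at (240,180) holds the white carton. The one at (378,215) holds the wooden cart with the blue drum, so that is the toy clamp (side view: (275,255)). The orange, pink and yellow carts stand loose and are not meant. Next I'll measure the pose and confirm with an enlarged crop.

Run:
```python
from h import *
for f,box in(('scene0',(340,145,420,275)),('side0',(205,190,350,320))):
    c=dict(np.load(f'pics/{f}.npz')); P=cloud(c); 
    x0,y0,x1,y1=box; im=c['img'][y0:y1,x0:x1]; 
    globals()[f]=cv2.resize(im,None,fx=4 if f[1]=='c' else 3.5,fy=4 if f[1]=='c' else 3.5,interpolation=cv2.INTER_CUBIC)
    Q=P[y0:y1,x0:x1]; hsv=cv2.cvtColor(im,cv2.COLOR_RGB2HSV)
    blk=(hsv[...,2]<60)&(Q[...,2]>.055)&(Q[...,2]<.095)
    b=Q[blk]; 
    lo=b[b[:,0]<b[:,0].min()+.03]
    m=lo.mean(0); w,v=np.linalg.eigh(np.cov((lo-m)[:,:2].T)); print(f,'handle',len(lo),m,lo.min(0),lo.max(0),'dir',v[:,1],np.degrees(np.arctan2(v[1,1],v[0,1])))
    grey=(hsv[...,1]<60)&(abs(Q[...,2]-.012)<.006)
    g=Q[grey]; r=cv2.minAreaRect((g[:,:2]*1000).astype(np.float32)); print('plate',len(g),r)
    up=(Q[...,2]>.02)&(hsv[...,1]<80); g=Q[up]; print('max z',g[:,2].max()); r=cv2.minAreaRect((g[:,:2]*1000).astype(np.float32));print('upper',r)
    bl=(hsv[...,0]>100)&(hsv[...,0]<125)&(hsv[...,1]>120)&(Q[...,2]>.06); print('drum',Q[bl].mean(0),bl.sum(), Q[bl].max(0))
a=scene0;b=side0;h=max(a.shape[0],b.shape[0]);o=np.zeros((h,a.shape[1]+b.shape[1],3),np.uint8);o[:a.shape[0],:a.shape[1]]=a;o[:b.shape[0],a.shape[1]:]=b
s=min(1,800/o.shape[1]);o=cv2.resize(o,None,fx=s,fy=s);cv2.imwrite('pics/crop.png',o[:,:,::-1]);print(o.shape)
```

```text
scene0 handle 92 [0.50714636 0.20191757 0.07573503] [0.50065074 0.16896927 0.06897266] [0.51227743 0.23500811 0.08120646] dir [0.08751253 0.99616342] 84.97947908958098
plate 613 ((679.7537231445312, 227.222412109375), (148.2802734375, 246.42779541015625), 87.08869171142578)
max z 0.8813338469874046
upper ((947.2130126953125, 205.04949951171875), (129.58714294433594, 899.6160888671875), 86.066162109375)
drum [0.74885395 0.19030786 0.14287011] 340 [1.39929172 0.23935192 0.88133385]
side0 handle 355 [0.49683553 0.20526114 0.07661267] [0.48787693 0.16543833 0.06786825] [0.50826143 0.2394734  0.08155718] dir [0.07902707 0.99687247] 85.46735594318245
plate 1032 ((657.4528198242188, 198.24087524414062), (183.93423461914062, 207.8531036376953), 52.87028884887695)
max z 0.7382443659696017
upper ((554.16455078125, 284.9228820800781), (273.352294921875, 651.5422973632812), 37.39020538330078)
drum [0.65973784 0.21406336 0.14892751] 414 [0.78431159 0.4607588  0.73824437]
(502, 800, 3)
```

View pics/crop.png

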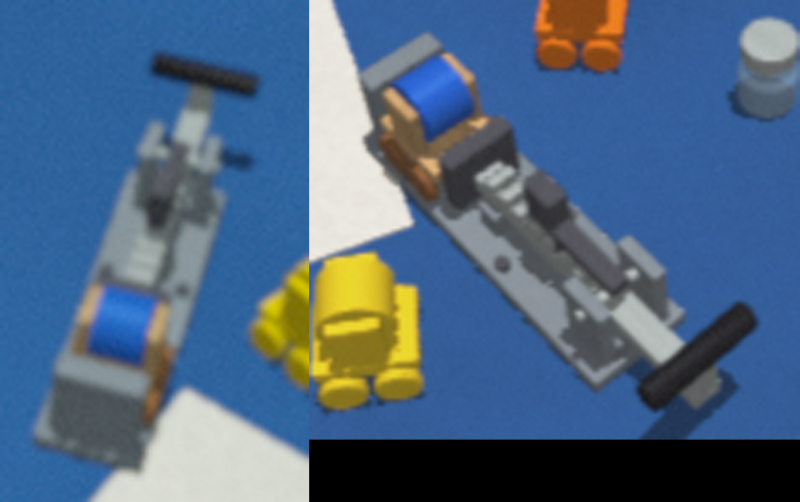

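Confirmed: the cart is tan with a blue drum and sits between the jaws; the crop shows the pawl with its thumb tab and the black T-handle. Next I'll refine the pose from the tab.

```bash
cat >> h.py <<'E'
def to(t,yaw=None,n=8):
    o=monitor.get_obs();Rm=R.from_euler('xyz',o['tcp_rot'],degrees=True);d=np.array(t)-o['ee_pos']
    print('t',round(o['time'],2),'pos',o['ee_pos'].round(4),'rpy',o['tcp_rot'].round(1),'F',o['wrist_force'].round(1),'q',o['q'].round(0),'op',round(o['opening'],4))
    print('total tool shift',Rm.inv().apply(d).round(4),'per row',(Rm.inv().apply(d)/n).round(4))
    if yaw is not None: print('turn',np.degrees((Rm.inv()*R.from_euler('xyz',[180,0,yaw],degrees=True)).as_rotvec()).round(1), 'shift after turn',R.from_euler('xyz',[180,0,yaw],degrees=True).inv().apply(d).round(4))
E
python3 - <<'E'
from h import *
yaw=np.radians(-4.8);ex=np.array([np.cos(yaw),np.sin(yaw)]);ey=np.array([-ex[1],ex[0]]);H=np.array([.502,.2035])
for f,box in(('scene0',(340,145,420,275)),('side0',(205,190,350,320))):
    c=dict(np.load(f'pics/{f}.npz')); P=cloud(c);x0,y0,x1,y1=box
    Q=P[y0:y1,x0:x1].reshape(-1,3);hsv=cv2.cvtColor(c['img'][y0:y1,x0:x1],cv2.COLOR_RGB2HSV).reshape(-1,3)
    L=np.c_[(Q[:,:2]-H)@ex-.115,(Q[:,:2]-H)@ey,Q[:,2]]*1000
    def s(n,m): 
        l=L[m]; print(f,n,m.sum(),np.percentile(l,[3,50,97],axis=0).round(0).tolist() if m.sum() else '')
    s('tabtop',(abs(L[:,0]-15)<30)&(abs(L[:,1])<25)&(L[:,2]>80)&(L[:,2]<100)&(hsv[:,2]<120))
    s('cheeks',(abs(L[:,0]+45)<25)&(abs(L[:,1])<45)&(L[:,2]>58)&(L[:,2]<72))
    s('bar rear',(abs(L[:,0]+85)<15)&(abs(L[:,1])<15)&(L[:,2]>25))
    s('drum',(hsv[:,0]>100)&(hsv[:,0]<125)&(hsv[:,1]>120)&(L[:,2]>70)&(L[:,2]<110))
    s('jaw mov',(abs(L[:,0]-85)<15)&(abs(L[:,1])<45)&(L[:,2]>60)&(L[:,2]<80)&(hsv[:,1]<90))
to([.6315,.193,.25],-4.8)
E
```

```text
scene0 tabtop 66 [[3.0, -8.0, 82.0], [17.0, -1.0, 91.0], [27.0, 6.0, 94.0]]
scene0 cheeks 139 [[-60.0, -26.0, 59.0], [-40.0, -1.0, 67.0], [-26.0, 22.0, 70.0]]
scene0 bar rear 46 [[-97.0, -10.0, 39.0], [-85.0, -0.0, 44.0], [-72.0, 7.0, 47.0]]
scene0 drum 286 [[-119.0, -36.0, 71.0], [132.0, 2.0, 87.0], [147.0, 22.0, 97.0]]
scene0 jaw mov 58 [[79.0, -24.0, 63.0], [84.0, -1.0, 65.0], [91.0, 23.0, 68.0]]
side0 tabtop 114 [[-2.0, -8.0, 81.0], [9.0, -1.0, 90.0], [24.0, 6.0, 92.0]]
side0 cheeks 341 [[-64.0, -26.0, 59.0], [-45.0, -2.0, 65.0], [-23.0, 22.0, 68.0]]
side0 bar rear 141 [[-95.0, -11.0, 32.0], [-83.0, -1.0, 41.0], [-71.0, 6.0, 44.0]]
side0 drum 336 [[-122.0, -35.0, 71.0], [110.0, 1.0, 88.0], [135.0, 17.0, 95.0]]
side0 jaw mov 142 [[77.0, -23.0, 61.0], [83.0, -1.0, 63.0], [91.0, 21.0, 66.0]]
t 0.1 pos [ 0.1597 -0.5261  0.2477] rpy [-179.9    0.    16.9] F [-0.2  0.8 -0.6] q [-73.   5.  10.  95.  -0.  90.] op 0.0855
total tool shift [ 0.6603 -0.551  -0.0017] per row [ 0.0825 -0.0689 -0.0002]
turn [-0.1  0.  21.7] shift after turn [ 0.4099 -0.7561 -0.0023]
```

```bash
python3 -m handwheel '[[0,0,0,0,0,7.1],[0,0,0,0,0,7.1],[0,0,0,0,0,7.1],[0.01,-0.02,0,0,0,0.4],[0.019,-0.035,0,0,0,0],[0.019,-0.035,0,0,0,0],[0.019,-0.035,0,0,0,0],[0.019,-0.035,0,0,0,0]]' 0
python3 -m handwheel '[[0.019,-0.035,0,0,0,0],[0.019,-0.035,0,0,0,0],[0.019,-0.035,0,0,0,0],[0.019,-0.035,0,0,0,0],[0.019,-0.035,0,0,0,0],[0.019,-0.035,0,0,0,0],[0.019,-0.035,0,0,0,0],[0.019,-0.035,0,0,0,0]]'
python3 -c "
from h import *
to([.6315,.191,.25],-4.8)"
```

```text
time: 0.77
ee_pos: [0.2591, -0.3724, 0.2478]
tcp_rot: [-180.0, 0.0, -4.9]
wrist_force: [0.6, 0.3, 1.1]
opening: 0.0429
time: 1.43
ee_pos: [0.4343, -0.1057, 0.2482]
tcp_rot: [180.0, -0.0, -4.8]
wrist_force: [0.7, -0.7, 0.4]
opening: 0.0427
t 1.43 pos [ 0.4343 -0.1057  0.2482] rpy [180.   -0.   -4.8] F [ 0.7 -0.7  0.4] q [-14.  -9.  -4.  95.  -0. 171.] op 0.0427
total tool shift [ 0.1717 -0.3122 -0.0018] per row [ 0.0215 -0.039  -0.0002]
turn [ 0. -0. -0.] shift after turn [ 0.1717 -0.3122 -0.0018]
```

Joint 6 would pass its range at yaw -5, so I'll use the half-turned grasp at yaw 175.

```bash
Z='python3 -m handwheel'
python3 -m handwheel '[[0,0,0,0,0,-7.1],[0,0,0,0,0,-7.1],[0,0,0,0,0,-7.1],[0,0,0,0,0,-7.1],[0,0,0,0,0,-7.1],[0,0,0,0,0,-7.1],[0,0,0,0,0,-7.1],[0,0,0,0,0,-7.1]]' >/dev/null
python3 -m handwheel '[[0,0,0,0,0,-7.1],[0,0,0,0,0,-7.1],[0,0,0,0,0,-7.1],[0,0,0,0,0,-7.1],[0,0,0,0,0,-7.1],[0,0,0,0,0,-7.1],[0,0,0,0,0,-7.1],[0,0,0,0,0,-7.1]]' >/dev/null
python3 -m handwheel '[[0,0,0,0,0,-7.1],[0,0,0,0,0,-7.1],[0,0,0,0,0,-7.1],[0,0,0,0,0,-7.1],[0,0,0,0,0,-7.1],[0,0,0,0,0,-7.1],[0,0,0,0,0,-7.1],[0,0,0,0,0,-7.1]]' >/dev/null
python3 -c "
from h import *
to([.6315,.191,.20],175.2)"
```

```text
t 3.43 pos [ 0.4336 -0.1077  0.248 ] rpy [180.   -0.  165.9] F [-0.4 -0.6  0.5] q [-14.  -9.  -4.  96.   0.   0.] op 0.0423
total tool shift [-0.1195  0.3378  0.0479] per row [-0.0149  0.0422  0.006 ]
turn [ 0.  -0.  -9.3] shift after turn [-0.1722  0.3142  0.048 ]
```

```bash
python3 -m handwheel '[[0,0,0,0,0,-4.7],[0,0,0,0,0,-4.6],[-0.0172,0.0314,0.0048,0,0,0],[-0.0172,0.0314,0.0048,0,0,0],[-0.0172,0.0314,0.0048,0,0,0],[-0.0172,0.0314,0.0048,0,0,0],[-0.0172,0.0314,0.0048,0,0,0],[-0.0172,0.0314,0.0048,0,0,0]]' 
python3 -m handwheel '[[-0.0172,0.0314,0.0048,0,0,0],[-0.0172,0.0314,0.0048,0,0,0],[-0.0172,0.0314,0.0048,0,0,0],[-0.0172,0.0314,0.0048,0,0,0],[0,0,0,0,0,0],[0,0,0,0,0,0],[0,0,0,0,0,0],[0,0,0,0,0,0]]'
python3 - <<'E'
from h import *
to([.6315,.191,.082],175.2)
o=monitor.get_obs();c=snap('wrist','w1')
T=np.eye(4);T[:3,:3]=R.from_euler('xyz',o['tcp_rot'],degrees=True).as_matrix();T[:3,3]=o['ee_pos']
Q=cloud(c,T@c['tool_from_camera']).reshape(-1,3);hsv=cv2.cvtColor(c['img'],cv2.COLOR_RGB2HSV).reshape(-1,3)
m=(Q[:,2]>.083)&(Q[:,2]<.1)&(hsv[:,2]<130)&(abs(Q[:,0]-.63)<.035)&(abs(Q[:,1]-.19)<.03)
print(m.sum(),np.percentile(Q[m],[3,50,97],axis=0).round(4)); print(cv2.minAreaRect((Q[m][:,:2]*1000).astype(np.float32)))
E
```

```text
time: 4.1
ee_pos: [0.5539, 0.0724, 0.2189]
tcp_rot: [-180.0, -0.0, 174.9]
wrist_force: [0.5, -0.6, -0.5]
opening: 0.0431
time: 4.77
ee_pos: [0.6327, 0.1889, 0.2009]
tcp_rot: [180.0, 0.0, 174.8]
wrist_force: [-0.2, 1.1, -0.2]
opening: 0.0429
t 4.77 pos [0.6327 0.1889 0.2009] rpy [180.    0.  174.8] F [-0.2  1.1 -0.2] q [17. 20. 22. 92. -0. 22.] op 0.0429
total tool shift [0.0015 0.002  0.1189] per row [0.0002 0.0002 0.0149]
turn [ 0.   0.  -0.4] shift after turn [0.0014 0.002  0.1189]
586 [[0.6165 0.1842 0.0871]
 [0.6277 0.1914 0.0912]
 [0.6408 0.1986 0.0926]]
((629.3291015625, 191.2290802001953), (14.890904426574707, 26.396785736083984), 85.33087158203125)
```

View pics/w1.png

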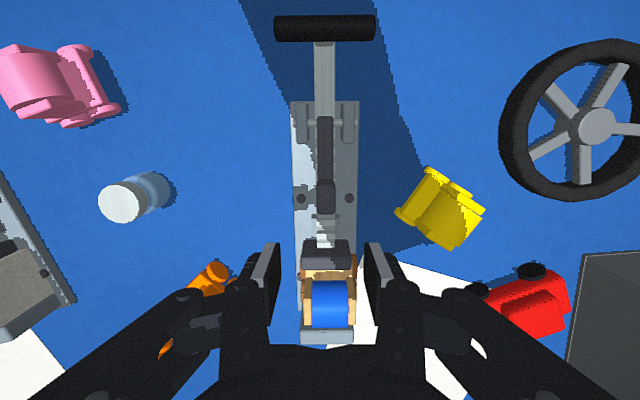

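The wrist view shows the pawl tab at (325,195), in line with the tool, and the T-handle at (325,28). Descending and gripping the tab.

```bash
python3 -m handwheel '[[0.0035,0.0021,0.02,0,0,0],[0,0,0.02,0,0,0],[0,0,0.02,0,0,0],[0,0,0.02,0,0,0],[0,0,0.02,0,0,0],[0,0,0.014,0,0,0],[0,0,0.005,0,0,0],[0,0,0,0,0,0]]' 
python3 -m handwheel '[[0,0,0,0,0,0],[0,0,0,0,0,0],[0,0,0,0,0,0],[0,0,0,0,0,0],[0,0,0,0,0,0],[0,0,0,0,0,0],[0,0,0,0,0,0],[0,0,0,0,0,0]]' -1 30
python3 - <<'E'
from h import *
p=monitor.get_obs()['ee_pos']
ex=np.array([np.cos(np.radians(-4.7)),np.sin(np.radians(-4.7)),0])
pin=np.array([.6293,.1913,0])-.060*ex;pin[2]=.054
# tool rotates about tool y; tool-frame pin relative to tcp
Rm=R.from_euler('xyz',monitor.get_obs()['tcp_rot'],degrees=True);print(p,'pin in tool',Rm.inv().apply(pin-p))
r=Rm.inv().apply(pin-p)
ax=Rm.inv().apply(R.from_euler('z',-4.7,degrees=True).apply([0,-1,0]));print('axis in tool',ax)
for a in (5,6,7):
    Q=R.from_rotvec(np.radians(a)*ax); print(a,(r-Q.apply(r)).round(4),(a*ax).round(2))
E
```

```text
time: 5.48
ee_pos: [0.629, 0.1912, 0.0808]
tcp_rot: [-180.0, -0.1, 174.8]
wrist_force: [-0.3, 0.4, -0.6]
opening: 0.0429
time: 6.15
ee_pos: [0.6304, 0.1921, 0.0831]
tcp_rot: [180.0, 0.1, 174.9]
wrist_force: [-0.6, -1.8, 7.1]
opening: 0.0155
[0.6304037  0.1921369  0.08305794] pin in tool [ 0.06109315 -0.00136288  0.02891057]
axis in tool [-6.96980140e-03 -9.99975617e-01 -4.32983339e-04]
5 [ 0.0028 -0.     -0.0052] [-0.03 -5.   -0.  ]
6 [ 0.0034 -0.     -0.0062] [-0.04 -6.   -0.  ]
7 [ 0.004  -0.     -0.0072] [-0.05 -7.   -0.  ]
```

```bash
python3 -m handwheel '[[0.0025,0,-0.0047,0,-4.5,0],[0.0025,0,-0.0047,0,-4.5,0],[0.0025,0,-0.0047,0,-4.5,0],[0.0025,0,-0.0047,0,-4.5,0],[0.0025,0,-0.0047,0,-4.5,0],[0.0025,0,-0.0047,0,-4.5,0],[0.0025,0,-0.0047,0,-4.5,0],[0.0025,0,-0.0047,0,-4.5,0]]'
python3 - <<'E'
from h import *
c=snap('side','side1');cv2.imwrite('pics/s1c.png',cv2.resize(c['img'][130:330,180:400,::-1],None,fx=3,fy=3)); to([.6,.19,.1])
E
```

```text
time: 6.82
ee_pos: [0.6014, 0.1945, 0.1132]
tcp_rot: [180.0, 36.4, 174.8]
wrist_force: [6.5, -2.1, -2.7]
opening: 0.0154
t 6.87 pos [0.6004 0.1946 0.113 ] rpy [179.9  36.7 174.8] F [-0.1 -0.7 -3. ] q [ 25. -13. -31.  40. -18.  25.] op 0.0155
total tool shift [ 0.0078 -0.0046  0.0104] per row [ 0.001  -0.0006  0.0013]
```

View pics/s1c.png

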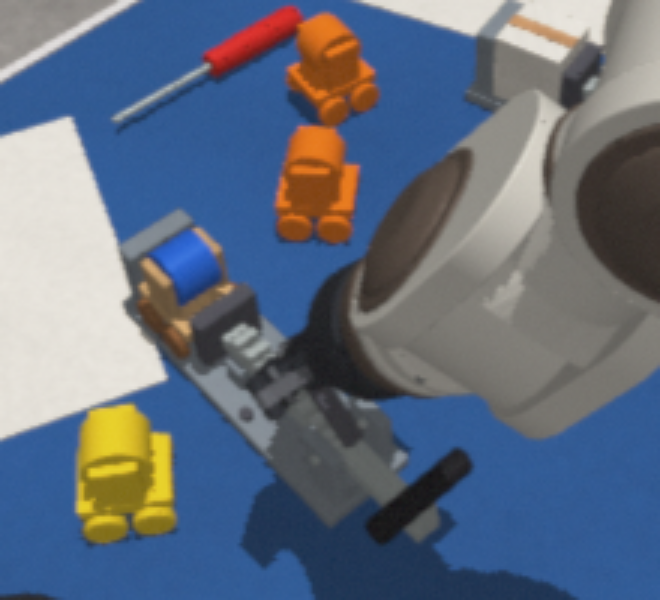

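The gripper holds the tab, raised. The cart still stands at (185,270) in the crop. Releasing and backing out along the tool axis.

```bash
python3 -m handwheel '[[0,0,0,0,0,0],[0,0,0,0,0,0],[0,0,0,0,0,0],[0,0,0,0,0,0],[0,0,-0.01,0,0,0],[0,0,-0.02,0,0,0],[0,0,-0.03,0,0,0],[0,0,-0.03,0,0,0]]' 0
python3 -m handwheel '[[0,0,-0.03,0,0,0],[0,0,-0.02,0,6,0],[0,0,0,0,6.1,0],[0,0,0,0,6.1,0],[0,0,0,0,6.1,0],[0,0,0,0,6.1,0],[0,0,0,0,6.1,0],[0,0,0,0,0,0]]'
python3 - <<'E'
from h import *
to([.503,.203,.2],85.3)
c=snap('side','side2');P=cloud(c)
ex=np.array([np.cos(np.radians(-4.7)),np.sin(np.radians(-4.7))]);ey=np.array([-ex[1],ex[0]]);O=np.array([.6293,.1913])-.015*ex
L=np.dstack([(P[...,:2]-O)@ex,(P[...,:2]-O)@ey,P[...,2]])*1000
m=(abs(L[...,0]+5)<40)&(abs(L[...,1])<15)&(L[...,2]>72)&(L[...,2]<130);print(m.sum(),np.percentile(L[m],[3,50,97],axis=0).round() if m.any() else '')
cv2.imwrite('pics/s2c.png',cv2.resize(c['img'][130:330,180:400,::-1],None,fx=3,fy=3))
E
```

```text
time: 7.53
ee_pos: [0.5472, 0.199, 0.1846]
tcp_rot: [-179.9, 35.9, 174.9]
wrist_force: [0.6, 0.7, 0.5]
opening: 0.0426
time: 8.2
ee_pos: [0.5206, 0.2018, 0.2214]
tcp_rot: [-179.8, -1.2, 174.8]
wrist_force: [1.1, 0.3, -1.1]
opening: 0.0426
t 8.2 pos [0.5206 0.2018 0.2214] rpy [-179.8   -1.2  174.8] F [ 1.1  0.3 -1.1] q [21.  7.  9. 93.  0. 26.] op 0.0426
total tool shift [ 0.0172 -0.0003  0.0218] per row [ 0.0021 -0.      0.0027]
turn [-1.  -0.8 89.5] shift after turn [-0.0002 -0.0176  0.0214]
257 [[-39.  -7.  73.]
 [-22.   4.  90.]
 [  2.   7. 123.]]
```

View pics/s2c.png

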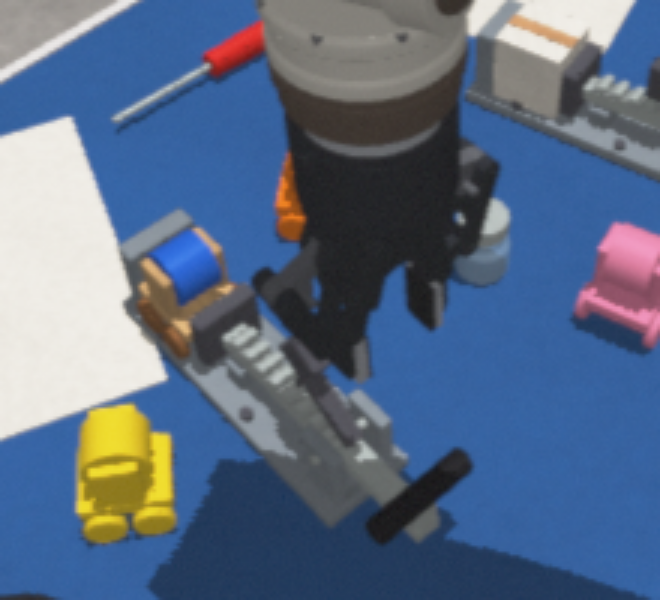

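Pawl stays raised (dark tab at (320,370), top about 120 mm). Turning the tool 90° for the handle.

```bash
python3 -m handwheel '[[0,0,0,-1,-0.8,7],[0,0,0,0,0,7],[0,0,0,0,0,7],[0,0,0,0,0,7],[0,0,0,0,0,7],[0,0,0,0,0,7],[0,0,0,0,0,7],[0,0,0,0,0,7]]' 
python3 -m handwheel '[[0,0,0,0,0,7],[0,0,0,0,0,7],[0,0,0,0,0,7],[0,0,0,0,0,7],[0,0,0,0,0,5.5],[0,-0.009,0,0,0,0],[0,-0.01,0,0,0,0],[0,0,0,0,0,0]]'
python3 - <<'E'
from h import *
o=monitor.get_obs();c=snap('wrist','w2')
T=np.eye(4);T[:3,:3]=R.from_euler('xyz',o['tcp_rot'],degrees=True).as_matrix();T[:3,3]=o['ee_pos']
Q=cloud(c,T@c['tool_from_camera']).reshape(-1,3);hsv=cv2.cvtColor(c['img'],cv2.COLOR_RGB2HSV).reshape(-1,3)
m=(Q[:,2]>.06)&(Q[:,2]<.09)&(hsv[:,2]<60)&(abs(Q[:,0]-.501)<.03)&(abs(Q[:,1]-.203)<.06)
print(m.sum(),np.percentile(Q[m],[1,50,99],axis=0).round(4),cv2.minAreaRect((Q[m][:,:2]*1000).astype(np.float32)))
to([.501,.203,.072],85.3)
E
```

```text
time: 8.92
ee_pos: [0.5182, 0.2021, 0.2264]
tcp_rot: [179.0, -0.5, 118.6]
wrist_force: [0.3, -0.5, 0.0]
opening: 0.0428
time: 9.58
ee_pos: [0.4979, 0.2037, 0.2258]
tcp_rot: [179.5, -1.0, 85.6]
wrist_force: [-0.8, -0.6, -0.0]
opening: 0.0425
1383 [[0.4904 0.1668 0.071 ]
 [0.5001 0.2055 0.078 ]
 [0.5099 0.2397 0.0804]] ((499.7472839355469, 202.82009887695312), (74.92449951171875, 17.889997482299805), 85.231689453125)
t 9.63 pos [0.4987 0.2038 0.2257] rpy [179.5  -1.   85.6] F [-0.6  0.2 -0.3] q [ 22.   2.   5.  92.   1. 116.] op 0.0429
total tool shift [-0.0032  0.0011  0.1537] per row [-0.0004  0.0001  0.0192]
turn [ 0.5 -1.   0.3] shift after turn [-0.0006  0.0024  0.1537]
```

```bash
python3 -m handwheel '[[-0.001,0.001,0.022,0.5,-1,0],[0,0,0.026,0,0,0],[0,0,0.026,0,0,0],[0,0,0.026,0,0,0],[0,0,0.026,0,0,0],[0,0,0.018,0,0,0],[0,0,0.009,0,0,0],[0,0,0,0,0,0]]' 
python3 -m handwheel '[[0,0,0,0,0,0],[0,0,0,0,0,0],[0,0,0,0,0,0],[0,0,0,0,0,0],[0,0,0,0,0,0],[0,0,0,0,0,0],[0,0,0,0,0,0],[0,0,0,0,0,0]]' -1 40
```

```text
time: 10.3
ee_pos: [0.4996, 0.2024, 0.0699]
tcp_rot: [-179.7, 0.1, 85.5]
wrist_force: [-0.1, -0.4, 0.1]
opening: 0.0426
time: 10.97
ee_pos: [0.5, 0.2032, 0.0734]
tcp_rot: [-179.8, -0.0, 85.4]
wrist_force: [-9.5, 0.7, 5.1]
opening: 0.0165
```

```bash
python3 -m handwheel '[[0,-0.003,0,0,0,0],[0,-0.006,0,0,0,0],[0,-0.007,0,0,0,0],[0,-0.007,0,0,0,0],[0,-0.007,0,0,0,0],[0,-0.007,0,0,0,0],[0,-0.007,0,0,0,0],[0,-0.003,0,0,0,0]]'
python3 -m handwheel '[[0,-0.001,0,0,0,0],[0,-0.001,0,0,0,0],[0,-0.001,0,0,0,0],[0,0,0,0,0,0],[0,0,0,0,0,0],[0,0,0,0,0,0],[0,0,0,0,0,0],[0,0,0,0,0,0]]'
```

```text
time: 11.63
ee_pos: [0.4539, 0.2069, 0.0734]
tcp_rot: [180.0, -0.0, 85.4]
wrist_force: [3.4, -0.9, 5.3]
opening: 0.0165
time: 12.3
ee_pos: [0.4513, 0.2071, 0.0734]
tcp_rot: [180.0, -0.0, 85.4]
wrist_force: [1.3, -0.6, 7.8]
opening: 0.0164
```

Moved 49 mm with no stop force yet; I'll pull on in small steps.

```bash
python3 -m handwheel '[[0,-0.001,0,0,0,0],[0,-0.001,0,0,0,0],[0,-0.001,0,0,0,0],[0,0,0,0,0,0],[0,0,0,0,0,0],[0,0,0,0,0,0],[0,0,0,0,0,0],[0,0,0,0,0,0]]'
```

```text
time: 12.97
ee_pos: [0.4498, 0.2072, 0.0734]
tcp_rot: [179.8, -0.0, 85.4]
wrist_force: [9.6, -2.7, 1.7]
opening: 0.0165
```

```bash
python3 -m handwheel '[[0,-0.001,0,0,0,0],[0,-0.001,0,0,0,0],[0,0,0,0,0,0],[0,0,0,0,0,0],[0,0,0,0,0,0],[0,0,0,0,0,0],[0,0,0,0,0,0],[0,0,0,0,0,0]]'
```

```text
time: 13.63
ee_pos: [0.4497, 0.2072, 0.0735]
tcp_rot: [179.6, -0.0, 85.3]
wrist_force: [20.6, -3.6, -3.6]
opening: 0.0168
```

Stop reached (force rises, no motion). Easing off, opening, and rising straight up.

```bash
python3 -m handwheel '[[0,0.002,0,0,0,0],[0,0.001,0,0,0,0],[0,0,0,0,0,0],[0,0,0,0,0,0],[0,0,0,0,0,0],[0,0,0,0,0,0],[0,0,0,0,0,0],[0,0,0,0,0,0]]'
python3 -m handwheel '[[0,0,0,0,0,0],[0,0,0,0,0,0],[0,0,0,0,0,0],[0,0,0,0,0,0],[0,0,-0.005,0,0,0],[0,0,-0.015,0,0,0],[0,0,-0.03,0,0,0],[0,0,-0.03,0,0,0]]' 0
python3 -m handwheel '[[0,-0.02,-0.03,0,0,0],[0,-0.02,-0.03,0,0,0],[0,-0.02,-0.03,0,0,0],[0,-0.02,-0.02,0,0,0],[0,-0.02,0,0,0,0],[0,0,0,0,0,0],[0,0,0,0,0,0],[0,0,0,0,0,0]]'
python3 - <<'E'
from h import *
to([.45,.2,.2])
ex=np.array([np.cos(np.radians(-4.7)),np.sin(np.radians(-4.7))]);ey=np.array([-ex[1],ex[0]]);O=np.array([.4997,.2028])+.115*ex
ims=[]
for n,b in(('scene',(200,120,440,280)),('side',(180,110,480,330))):
    c=snap(n,n+'3');Q=cloud(c).reshape(-1,3);hsv=cv2.cvtColor(c['img'],cv2.COLOR_RGB2HSV).reshape(-1,3)
    L=np.c_[(Q[:,:2]-O)@ex,(Q[:,:2]-O)@ey,Q[:,2]]*1000
    def s(k,m): print(n,k,m.sum(),np.percentile(L[m],[3,50,97],axis=0).round().tolist() if m.any() else '')
    s('handle',(hsv[:,2]<60)&(abs(L[:,0]+150)<50)&(abs(L[:,1])<45)&(L[:,2]>60)&(L[:,2]<85))
    s('tab',(abs(L[:,0]+5)<40)&(abs(L[:,1])<15)&(L[:,2]>80)&(L[:,2]<130))
    s('drum',(hsv[:,0]>100)&(hsv[:,0]<125)&(hsv[:,1]>120)&(L[:,2]>70)&(L[:,2]<110)&(L[:,0]>80)&(L[:,0]<180)&(abs(L[:,1])<35))
    s('jaw',(abs(L[:,0]-60)<45)&(abs(L[:,1])<45)&(L[:,2]>60)&(L[:,2]<80)&(hsv[:,1]<90)&(abs(L[:,1])>12))
    x0,y0,x1,y1=b;ims.append(cv2.resize(c['img'][y0:y1,x0:x1],(480 if n=='scene' else 320*1,320 if n=='scene' else 235)) if 0 else cv2.resize(c['img'][y0:y1,x0:x1],(400,290)))
cv2.imwrite('pics/fin.png',np.hstack(ims)[:,:,::-1])
E
```

```text
time: 14.3
ee_pos: [0.4499, 0.2072, 0.0734]
tcp_rot: [179.9, -0.0, 85.4]
wrist_force: [5.0, -1.9, 4.9]
opening: 0.0164
time: 14.97
ee_pos: [0.4482, 0.2067, 0.1521]
tcp_rot: [-179.7, 0.1, 85.4]
wrist_force: [0.9, 0.3, -0.2]
opening: 0.0427
time: 15.63
ee_pos: [0.3499, 0.2151, 0.2618]
tcp_rot: [-179.9, 0.1, 85.4]
wrist_force: [1.0, -0.0, -0.7]
opening: 0.0424
t 15.63 pos [0.3499 0.2151 0.2618] rpy [-1.799e+02  1.000e-01  8.540e+01] F [ 1.  -0.  -0.7] q [ 32. -13.  -6.  98.   0. 126.] op 0.0424
total tool shift [-0.007   0.1011  0.0615] per row [-0.0009  0.0126  0.0077]
scene handle 98 [[-162.0, -29.0, 69.0], [-158.0, 5.0, 76.0], [-153.0, 34.0, 81.0]]
scene tab 110 [[-22.0, -8.0, 80.0], [-2.0, 0.0, 114.0], [12.0, 7.0, 128.0]]
scene drum 223 [[118.0, -11.0, 72.0], [140.0, 3.0, 91.0], [149.0, 18.0, 97.0]]
scene jaw 54 [[32.0, -24.0, 61.0], [41.0, -12.0, 65.0], [47.0, 23.0, 68.0]]
side handle 376 [[-174.0, -34.0, 71.0], [-168.0, 2.0, 77.0], [-160.0, 35.0, 80.0]]
side tab 258 [[-29.0, -8.0, 81.0], [-18.0, 2.0, 112.0], [3.0, 6.0, 125.0]]
side drum 309 [[103.0, -13.0, 72.0], [114.0, 3.0, 89.0], [138.0, 18.0, 95.0]]
side jaw 64 [[30.0, -24.0, 61.0], [38.0, 13.0, 63.0], [103.0, 22.0, 67.0]]
```

View pics/fin.png

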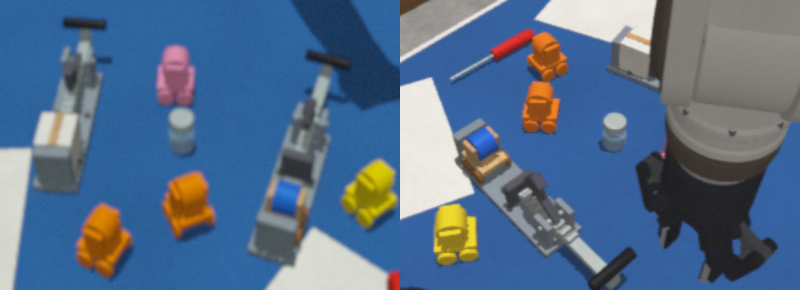

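The final view shows the toy clamp's handle and jaw drawn back, the pawl still raised and the cart standing. The carton clamp is unchanged and the robot is clear.

```bash
python3 -c "
from workcell import order; print(order.job_done())"
```

```text
the job is handed in; nothing more can be done
None
```

The toy clamp is open and the job is handed in, at about 15.7 s on the robot's clock. I lifted the pawl about 36° (0.63 rad) by its tab and let it go. I then gripped the T-handle and drew the bar back about 50 mm to its stop. There the wrist force rose to about 21 N with no further motion. I eased off, released and moved clear.

**Last checks**
- **Bar:** both cameras show the handle about 50 mm farther back, and the jaw about 45 mm back. The jaw reading is the rougher one.
- **Pawl:** it is still raised, with the tab top about 125 mm high.
- **Cart:** it stands where it was, with the drum within a few mm of its first reading.
- **Carton clamp:** it looks untouched and shut. This was judged by eye only; in the last side view the arm hid part of it.
- **Robot:** wrist force was about 1 N, and it was touching nothing.

No check failed.

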